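# Load a glass plate from the stack into the plate scanner

## Robot

A 7-joint arm with a two-finger parallel gripper is mounted at the origin on a cart in front of the work surface, level with it; the furniture and walls round the work are solid. World frame = base frame: x ahead of the robot, y to its left, z up, the work surface at z = 0. Lengths are in m, angles in rad, forces in N, time in s.
With the tool pointing down it reaches from about 0.4 to 0.85 m from the base axis. Payload 10.4 kg.
Tool frame: the origin (TCP) lies midway between the tips of the shut fingers; the grasp point (between the pads) lies 19 mm behind it; z points along the fingers, y is the line along which they close (so a half turn about z gives the same grasp; the last joint's range is limited). The gripper opens to 87 mm and grips with 3 to 60 N. Pads are 19 mm wide; open, the fingers measure 117 mm over their backs; the gripper's body (75 mm by 190 mm) begins 51 mm behind the grasp point.
Start: joints at [1.13, 0.332, -0.065, 1.46, 0.022, 1.35, -0.088], TCP at [0.254, -0.571, 0.223] pointing down, gripper open.
Joint ranges: [-2.6, 2.6], [-0.5, 2.12], [-1.47, 1.34], [0.16, 2.42], [-1.27, 4.41], [0.06, 2.06], [-2.6, 2.6]. Speed limits (rad/s): [2.22, 2.22, 2.79, 2.79, 3.14, 3.14, 3.14].

## Interface

Orientations are given as a unit quaternion [x, y, z, w].
In Python, from bench import r gives the robot as it stands.
- The arm moves only by the tool arm_command, never from a script. Its arguments are lists of equal length, an entry for each row: "xyz": the shift along the world's x, y, z in m, a list of three; "rot": the turn, a rotation vector about the world's x, y, z in rad, a list of three. In form: {"xyz": [[tx, ty, tz], ...], "rot": [[ax, ay, az], ...]}. A call has 1 to 20 rows; each row is the pose to reach, as a shift and turn from the pose commanded when the call began; what a row does not reach only later rows make up. A row lasts 1/12 s, in which the tool goes at most 41.7 mm and 7.16 degrees, less where a joint would pass 70% of its speed; a pose out of reach is approached as far as the arm can. A call with a gripper value outside its range is refused whole. "grip" is the opening, from 0 (shut) to 1 (fully open), set as the call begins (left out, the last holds). The fingers move at their own pace and stop on an object; "squeeze" is the grip in N (left out, the last holds). Time passes only in rows, so rows that repeat a pose let the fingers close. It gives the time, the measured TCP pose, the force, the opening and the grip force at its end, in the units of the state.
- r.read_state(): the state, without advancing time (a new reading comes with each control period).
- r.camera(name): name is "scene" or "side" or "wrist"; returns the picture (400x640x3 uint8, red, green, blue); there is no depth.
- r.camera_model(name): a dict with "fx", "fy", "cx", "cy" (pixels), "T" (4x4, takes a point from camera to world coordinates). Camera axes: x right, y up, looking along -z (the intrinsics and any distortion apply to the point x, -y, -z); pixel columns grow to the right and rows downward; lengths in m; the calibration is good to about 2 mm. A picture is of the moment at which its call begins: read the wrist's pose just before it. camera_model takes no time and is no camera call; for the wrist camera it gives the pose at the moment of the call.
- r.close_job(): hands the job in; it is judged then, once.
Trained networks look in the newest picture that a camera, given by its name, has taken for a name from the list of things; names that differ only in an ending like _2 or _b are one class to them, and where a whole thing is asked for, a point or a joint stands for the part that bears it (a point fixed in the world has none). Each returns a list of dicts, best first, with "conf" (0 to 1); they miss things now and then, are a little off and sometimes report something else, mostly with a low value. They report only what shows in the picture. A call takes as long as a camera call. They do not tell look-alikes from the thing itself.
- r.look_for(label, camera): "at" ([x, y, z] in m, in the coordinates of the camera as it stood for that picture, good to about 4 mm: the middle of the surface that is visible of it).
- r.spot_point(label, camera): "at" ([x, y, z] in m, in the coordinates of the camera as it stood for that picture, good to about 4 mm: a listed point, or the origin of a listed thing).
The state is a dict: "time": time; "joint_positions": joint angles; "joint_vel": joint speeds; "joint_torque": joint torques, N m; "ee_pos": TCP position; "eef_rot": TCP orientation; "ft_force": force on the tool from outside, world axes, zero at the start; "torque": the same for the moment, N m; "width": finger opening in m; "grip_force": force on a finger pad.
Only numpy, scipy, OpenCV 4.12 (cv2) and the standard library are available. Lean on these libraries where they do the work, as an engineer would, in place of code of your own. Each camera call takes 0.05 s, during which the arm holds its last target. There are 200 camera calls.

## Task

Load one plate into the plate scanner: slide the top glass plate of the stack forward until its end overhangs the open front of the plate box, pinch it by that end, and lay it, same side up, on the scanner's stage between the guide rails with its end sticking out in front. Let go and push it home, flush with the scanner's front, so that it swings the roller lever aside and keeps the switch tripped. The other plates stay in the box and the things round about are left alone.

Things in the scene. Friction and masses are not known exactly. Their poses are not given: they have to be found in the camera images.
- plate_box: grey plastic box, fixed: a tray 108 mm deep (x), 70 wide (y), open at the front. Origin on the bench under the middle of its front edge; x points into the box, z up. Floor 16 mm up, ending at the front edge (x = 0); walls 42 mm high, the side walls' inner faces at y = -27 and 27 mm. It holds a stack of five glass plates, front ends 2 to 3 mm behind the front edge.
- top_plate_center (a point): centre of the uppermost plate: loose, flat, 100 (x) x 50 (y) x 4 mm, about 50 g, clear glass above, white layer below; lies along the box's x, top 36 mm above the bench, 6 mm below the side walls' tops. Glass slides on glass more easily than under a fingertip: one pressed on it drags it and the plates beneath stay. With half its length over the edge it tips.
- next_plate_center (a point): centre of the plate directly beneath the top one: same size; it must stay in the box
- scanner: flatbed plate scanner, white, dark flat stage, fixed, 195 mm deep (x), 150 wide (y). Origin on the bench under the middle of its flat upright front face; x points into the scanner, z up. Stage 40 mm above the bench, from the front face (x = 0) back to a hood at x = 122 mm, 82 mm high. A plate that is home is flush with the front face, centre at x = 50 mm.
- scanner_mouth (a point): middle of the stage's front edge, 40 mm up, scanner's axes. Two aluminium guide rails 7 mm high and 6 mm thick stand on the stage, symmetrical about y = 0: the channel between them is 72 mm wide at the front, narrows to 53 mm at x = 65 mm, then runs straight to an end stop at x = 103 mm, 3 mm behind a plate that is home.
- roller_switch (a joint): roller lever switch on the +y side of the channel: sprung 26 mm arm pivoting about the vertical at scanner x = 75, y = 40 mm, slanting in. 0 rad at rest, grows as the roller is pushed sideways (+y) out of the channel; tripped above 0.15. The plate's leading end meets it about 10 mm short of home; then the roller rides on the plate's side, pressing with about 1 N.
- switch_roller (a point): centre of the switch's white roller, 10 mm across, which stands in the channel (at rest at scanner x = 95, y = 24, z = 45 mm)
- timer: white bench timer 68 x 68 x 19 mm, bystander; origin under its centre
- forceps: fine steel forceps 130 x 15 x 8 mm lying between box and scanner, bystander; origin under its centre
- amber_bottle: amber bottle, 52 mm across, 104 mm high, bystander at the back; origin under its centre
- small_beaker: glass beaker, 61 mm across, 72 mm high, bystander on the left; origin under its centre
Not all that is in view belongs to the job. Leave any orange or yellow look-alike of the part that bears top_plate_center alone.

How it is judged:
By the outcome, as a careful person would: the job done as asked, in the order asked, and still so for the second after the job is handed in, with the robot touching nothing.
It also fails if it takes over 61 s, if anything falls off the work surface, if the arm or the gripper's body presses on something with over 40 N, if the wrist force passes 120 N, or if a joint passes its speed limit or range.

## Working session

There is one attempt and no reset: what is moved stays moved. The work goes in short steps, Python scripts to look and compute and a tool call to move; the robot and the scene stay as the last step left them, time stands still between calls to the robot, and variables do not carry over. Pictures are saved under pics/ and viewed, at most 10 in all, crops included, and the job is handed in when it is done.

Besides the shell and the picture viewer there is one more tool, called after "Request:" as a command line: name --argument value ..., lists and objects as JSON in quotes. arm_command: Moves the arm, as the interface text tells. Its arguments: {"type":"object","properties":{"xyz":{"type":"array"},"rot":{"type":"array"},"grip":{"type":"number"},"squeeze":{"type":"number"}},"required":["xyz","rot"]}

```bash
mkdir -p pics; ls; cat > h.py <<'E'
import numpy as np, cv2
from bench import r
from scipy.spatial.transform import Rotation as R
def snap(c,name=None):
    M=r.camera_model(c); im=r.camera(c)
    if name: cv2.imwrite('pics/'+name,im[:,:,::-1])
    return M,im
def w(M,p): return (np.array(M['T'])@np.r_[p,1])[:3]
def proj(M,P):
    q=np.linalg.inv(np.array(M['T']))@np.r_[P,1]; return np.array([M['cx']+M['fx']*q[0]/-q[2], M['cy']-M['fy']*q[1]/-q[2]])
def ray(M,u,v,z):
    T=np.array(M['T']); d=T[:3,:3]@np.array([(u-M['cx'])/M['fx'],-(v-M['cy'])/M['fy'],-1]); o=T[:3,3]; return o+d*(z-o[2])/d[2]
E
python3 - <<'E'
from h import *
for c in ['scene','side']:
    M,im=snap(c,c+'0.png'); print(c,{k:np.round(v,3).tolist() for k,v in M.items() if k!='name'})
    for n in ['plate_box','top_plate_center','next_plate_center','scanner','scanner_mouth','switch_roller','timer','forceps','amber_bottle','small_beaker']:
        for d in r.spot_point(n,c)[:3]: print(n,round(d['conf'],2),np.round(w(M,d['at']),4), np.round(proj(M,w(M,d['at']))))
s=r.read_state();print(s)
E
```

```text
pics
scene {'fx': 446.341, 'fy': 446.341, 'cx': 310.456, 'cy': 203.703, 'T': [[-0.782, 0.363, -0.507, -0.286], [-0.624, -0.471, 0.624, 1.125], [-0.012, 0.804, 0.595, 1.082], [0.0, 0.0, 0.0, 1.0]]}
plate_box 0.72 [0.4935 0.1936 0.0009] [306. 244.]
top_plate_center 0.8 [0.5407 0.1898 0.0382] [296. 231.]
top_plate_center 0.77 [0.4471 0.0572 0.0045] [338. 230.]
top_plate_center 0.73 [0.3721 0.223  0.0011] [328. 263.]
next_plate_center 0.35 [0.5396 0.1891 0.0344] [297. 232.]
scanner 0.88 [ 0.4766 -0.15    0.0022] [362. 201.]
scanner_mouth 0.8 [ 0.4778 -0.1499  0.0416] [363. 193.]
timer 0.56 [ 5.334e-01 -4.207e-01  4.000e-04] [385. 169.]
forceps 0.63 [ 0.6053  0.0091 -0.0018] [313. 209.]
amber_bottle 0.58 [ 0.7889  0.0589 -0.005 ] [271. 199.]
small_beaker 0.87 [ 0.5211  0.3859 -0.001 ] [264. 271.]
side {'fx': 399.683, 'fy': 399.683, 'cx': 320.02, 'cy': 201.316, 'T': [[0.975, 0.126, -0.184, 0.362], [-0.223, 0.564, -0.795, -0.918], [0.003, 0.816, 0.578, 0.772], [0.0, 0.0, 0.0, 1.0]]}
plate_box 0.82 [ 4.872e-01  1.927e-01 -3.000e-04] [282. 198.]
top_plate_center 0.68 [0.487  0.1925 0.0009] [2
[... 573 characters left out ...]
t_positions': array([ 1.13040255,  0.33221081, -0.06472305,  1.4600711 ,  0.02161315,
        1.34990091, -0.08848855]), 'joint_vel': array([ 0.00030091,  0.00040679, -0.00173523, -0.00155811, -0.00020123,
       -0.00115563, -0.00067932]), 'joint_torque': array([ 1.24453112e-03, -6.23051476e+01,  2.50271021e-02, -3.90115535e+01,
       -6.13532052e-02,  3.16405494e-02,  4.28206522e-05]), 'ee_pos': array([ 0.25363054, -0.57126107,  0.22258265]), 'eef_rot': array([9.78256254e-01, 2.07399852e-01, 1.87011095e-05, 4.94155681e-05]), 'ft_force': array([-0.21281145,  0.81883322,  0.74543769]), 'torque': array([-0.03055493, -0.03893297, -0.05895609]), 'grip_force': 0.0, 'width': 0.08694810509563711}
```

```bash
python3 - <<'E'
import cv2
a=cv2.imread('pics/scene0.png')[150:310,210:430]; b=cv2.imread('pics/side0.png')[140:300,210:430]
cv2.imwrite('pics/c0.png',cv2.resize(cv2.vconcat([a,b])[:, :],None,fx=1.85,fy=1.85,interpolation=2))
cv2.imwrite('pics/c1.png',cv2.resize(a,None,fx=3.5,fy=3.5,interpolation=2)); cv2.imwrite('pics/c2.png',cv2.resize(b,None,fx=3.5,fy=3.5,interpolation=2))
E
```

```text
(no output)
```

View pics/c1.png

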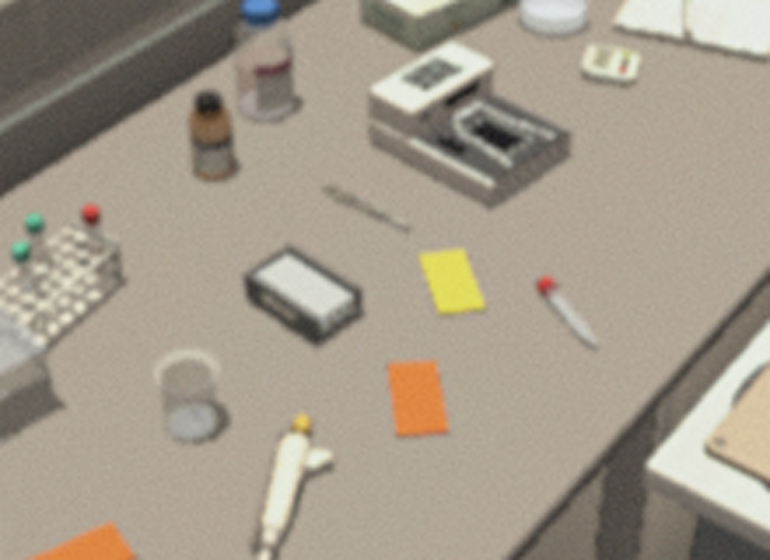

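View pics/c2.png

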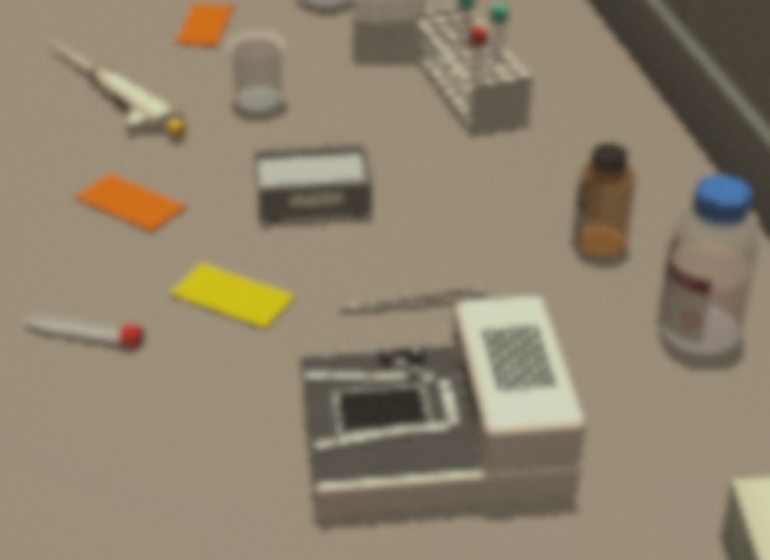

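Request:
arm_command --xyz '[[0.03,0.03,0.03],[0.2,0.42,0.06],[0.2,0.42,0.06],[0.2,0.42,0.06],[0.2,0.42,0.06],[0.2,0.42,0.06],[0.2,0.42,0.06],[0.2,0.42,0.06],[0.2,0.42,0.06],[0.2,0.42,0.06],[0.2,0.42,0.06],[0.2,0.42,0.06],[0.2,0.42,0.06],[0.2,0.42,0.06],[0.2,0.42,0.06],[0.2,0.42,0.06],[0.2,0.42,0.06],[0.2,0.42,0.06]]' --rot '[[0,0,0],[0,0,-0.418],[0,0,-0.418],[0,0,-0.418],[0,0,-0.418],[0,0,-0.418],[0,0,-0.418],[0,0,-0.418],[0,0,-0.418],[0,0,-0.418],[0,0,-0.418],[0,0,-0.418],[0,0,-0.418],[0,0,-0.418],[0,0,-0.418],[0,0,-0.418],[0,0,-0.418],[0,0,-0.418]]' --grip 0

```text
time: 2.6
ee_pos: [0.4533, -0.1522, 0.2825]
eef_rot: [1.0, -0.001, -0.0, 0.0]
ft_force: [0.6, -0.3, -0.3]
width: 0.0007
grip_force: 0.0
```

```bash
python3 - <<'E'
from h import *
s=r.read_state();print(s['time'],s['ee_pos'],R.from_quat(s['eef_rot']).as_matrix().round(3).tolist(),s['ft_force'])
M,im=snap('wrist','w0.png'); print(np.round(M['T'],3).tolist(),M['fx'],M['cx'],M['cy'])
for n in ['scanner','scanner_mouth','switch_roller','plate_box','top_plate_center']:
    for d in r.spot_point(n,'wrist')[:2]: print(n,round(d['conf'],2),np.round(w(M,d['at']),4), np.round(proj(M,w(M,d['at']))))
E
```

```text
2.6 [ 0.45325874 -0.15218218  0.28247037] [[1.0, -0.002, -0.0], [-0.002, -1.0, -0.0], [-0.0, 0.0, -1.0]] [ 0.62412444 -0.29286504 -0.2984749 ]
[[-0.002, 0.954, 0.299, 0.536], [-1.0, -0.002, -0.001, -0.153], [-0.0, -0.299, 0.954, 0.444], [0.0, 0.0, 0.0, 1.0]] 309.4154699659964 322.59646103671923 198.10499584775735
scanner 0.95 [ 0.4774 -0.1475  0.0009] [319. 144.]
scanner_mouth 0.75 [ 0.4805 -0.1557  0.04  ] [325. 146.]
switch_roller 0.54 [ 0.575  -0.1345  0.0456] [307.  67.]
plate_box 0.76 [0.4918 0.188  0.    ] [ 81. 134.]
top_plate_center 0.73 [0.4468 0.0539 0.0007] [180. 166.]
top_plate_center 0.7 [ 0.3719  0.2221 -0.0004] [ 78. 214.]
```

View pics/w0.png

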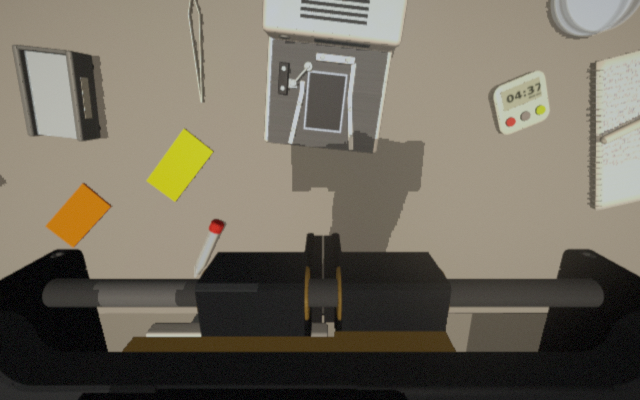

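Request:
arm_command --xyz '[[0.02,0,-0.04],[0.02,0,-0.08],[0.02,0,-0.12],[0.02,0,-0.12],[0.02,0,-0.12],[0.02,0,-0.12]]' --rot '[[0,0,0],[0,0,0],[0,0,0],[0,0,0],[0,0,0],[0,0,0]]'

```text
time: 3.4
ee_pos: [0.4747, -0.1515, 0.165]
eef_rot: [1.0, -0.0, 0.001, 0.0]
ft_force: [0.5, -0.5, 1.1]
width: 0.0002
grip_force: 0.0
```

```bash
python3 - <<'E'
from h import *
import pickle
s=r.read_state()
M,im=snap('wrist','w1.png'); pickle.dump((M,s['ee_pos']),open('w1.pkl','wb'))
for n in ['scanner','scanner_mouth','switch_roller']:
    for d in r.spot_point(n,'wrist')[:2]: print(n,round(d['conf'],2),np.round(w(M,d['at']),4), np.round(proj(M,w(M,d['at']))))
print(s['ee_pos'])
p=[proj(M,[.478,-.15,.04]),proj(M,[.60,-.15,.04])];print(p)
c=im[0:200,220:420,::-1]; cv2.imwrite('pics/w1c.png',cv2.resize(c,None,fx=3,fy=3,interpolation=2))
E
```

```text
scanner 0.93 [ 0.4804 -0.1517  0.0008] [322. 176.]
scanner_mouth 0.82 [ 0.4797 -0.1555  0.043 ] [326. 187.]
switch_roller 0.58 [ 0.5742 -0.1348  0.0461] [302.  81.]
[ 0.47472456 -0.15152748  0.16496764]
[array([319.97275326, 188.00793346]), array([319.57296802,  48.67729302])]
```

View pics/w1c.png

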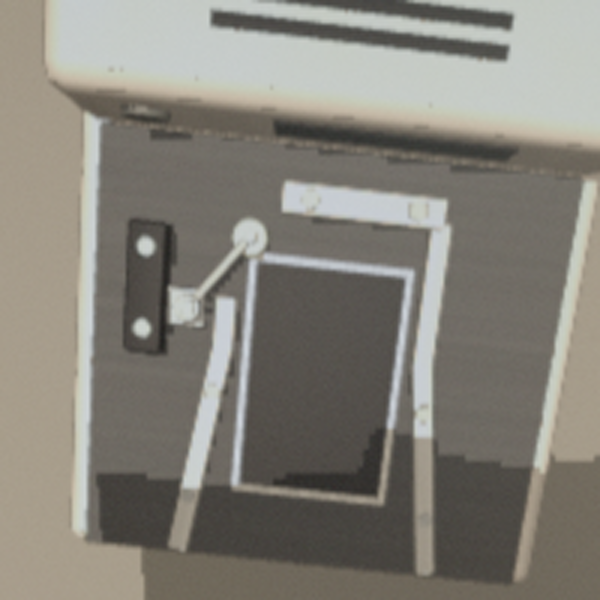

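Request:
arm_command --xyz '[[-0.03,0.04,0.02],[-0.03,0.34,0.02],[-0.03,0.34,0.02],[-0.03,0.34,0.02],[-0.03,0.34,0.02],[-0.03,0.34,0.02],[-0.03,0.34,0.02],[-0.03,0.34,0.02],[-0.03,0.34,0.02],[-0.03,0.34,0.02],[-0.03,0.34,0.02],[-0.03,0.34,0.02],[-0.03,0.34,0.02],[-0.03,0.34,0.02]]' --rot '[[0,0,0],[0,0,0],[0,0,0],[0,0,0],[0,0,0],[0,0,0],[0,0,0],[0,0,0],[0,0,0],[0,0,0],[0,0,0],[0,0,0],[0,0,0],[0,0,0]]'

```text
time: 4.77
ee_pos: [0.444, 0.1875, 0.1828]
eef_rot: [1.0, -0.001, 0.0, 0.0]
ft_force: [0.6, 0.4, -0.5]
width: 0.0002
grip_force: 0.0
```

```bash
python3 - <<'E'
from h import *
import pickle
s=r.read_state()
M,im=snap('wrist','w2.png'); pickle.dump((M,s['ee_pos']),open('w2.pkl','wb'))
for n in ['plate_box','top_plate_center']:
    for d in r.spot_point(n,'wrist')[:2]: print(n,round(d['conf'],2),np.round(w(M,d['at']),4), np.round(proj(M,w(M,d['at']))))
print(s['ee_pos'],s['time'])
c=im[0:200,220:420,::-1]; cv2.imwrite('pics/w2c.png',cv2.resize(c,None,fx=3,fy=3,interpolation=2))
E
```

```text
top_plate_center 0.87 [0.5403 0.1881 0.0342] [321.  86.]
top_plate_center 0.81 [ 0.4447  0.0558 -0.0011] [437. 176.]
[0.44401925 0.18748476 0.18278865] 4.7667
```

View pics/w2c.png

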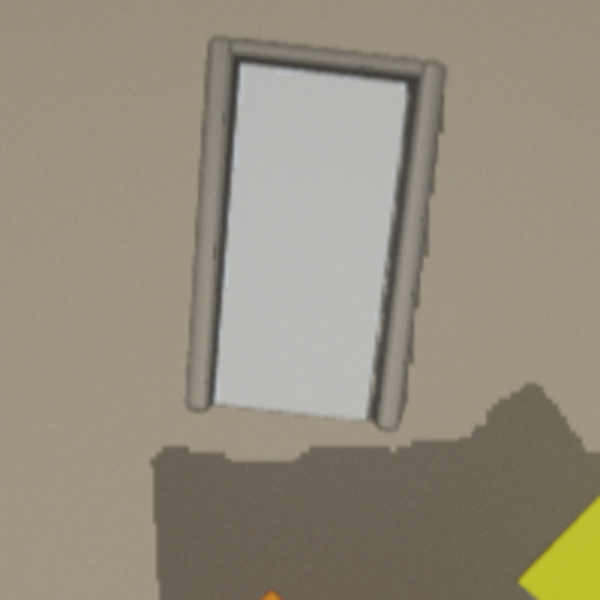

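```bash
python3 - <<'E'
from h import *
import pickle
from scipy.optimize import least_squares
def fit(f,x0,pts):
    M,_=pickle.load(open(f,'rb'))
    def res(p,full=0):
        c,s=np.cos(p[2]),np.sin(p[2]); o=[]
        for (x,y,z),(u,v) in pts: o.append(proj(M,[p[0]+c*x-s*y,p[1]+s*x+c*y,z])-[220+u/3,v/3])
        return np.ravel(o)
    q=least_squares(res,x0,loss='soft_l1'); print(np.round(q.x,4),'yawdeg',np.degrees(q.x[2]).round(2)); print(np.round(q.fun.reshape(-1,2)*3,1).tolist())
    return q.x
S=fit('w1.pkl',[.478,-.15,-.1],[((0,.075,.04),(78,537)),((0,-.075,.04),(521,582)),((0,.036,.047),(188,550)),((0,-.036,.047),(416,573)),((.095,.024,.05),(249,238)),((.103,0,.047),(363,218)),((.065,.0265,.047),(228,370)),((.065,-.0265,.047),(415,385))])
# plate: box frame with plate rect; origin = plate centre
P=fit('w2.pkl',[.54,.19,-.1],[((.05,.025,.036),(238,63)),((.05,-.025,.036),(408,85)),((-.05,.025,.036),(213,404)),((-.05,-.025,.036),(372,420))])
B=fit('w2.pkl',[.49,.19,-.1],[((0,.035,.042),(187,408)),((0,-.035,.042),(401,430)),((.108,.035,.042),(208,38)),((.108,-.035,.042),(445,65)),((0,.027,.042),(211,410)),((0,-.027,.042),(375,428))])
E
```

```text
[ 0.4784 -0.1507 -0.1056] yawdeg -6.05
[[-10.7, 1.9], [11.9, 4.3], [-0.9, 7.1], [-0.3, 7.3], [2.4, -1.0], [-23.2, -1.0], [6.5, -23.9], [-0.5, -19.3]]
[ 0.5422  0.1866 -0.1041] yawdeg -5.96
[[1.6, 0.3], [-0.7, -2.4], [2.2, 1.1], [-5.2, 0.7]]
[ 0.4905  0.191  -0.0996] yawdeg -5.7
[[-1.9, 2.7], [0.0, 1.9], [-1.2, -6.7], [3.4, -7.0], [-1.1, 3.1], [1.5, 1.5]]
```

Request:
arm_command --xyz '[[0.04,-0.002,-0.01],[0.08,-0.003,-0.03],[0.116,-0.004,-0.05],[0.116,-0.004,-0.09],[0.116,-0.004,-0.13],[0.116,-0.004,-0.137],[0.116,-0.004,-0.139],[0.116,-0.004,-0.141],[0.116,-0.004,-0.141]]' --rot '[[0,0,-0.103],[0,0,-0.103],[0,0,-0.103],[0,0,-0.103],[0,0,-0.103],[0,0,-0.103],[0,0,-0.103],[0,0,-0.103],[0,0,-0.103]]'

```text
time: 5.67
ee_pos: [0.5608, 0.1853, 0.044]
eef_rot: [0.999, -0.052, 0.002, -0.0]
ft_force: [-0.3, -0.1, 0.7]
width: 0.0002
grip_force: 0.0
```

Request:
arm_command --xyz '[[0,-0.001,-0.003],[0,-0.001,-0.005],[0,-0.001,-0.007],[0,-0.001,-0.007]]' --rot '[[0,0,0],[0,0,0],[0,0,0],[0,0,0]]'

```text
time: 6.0
ee_pos: [0.5606, 0.1839, 0.0365]
eef_rot: [0.999, -0.052, 0.001, 0.0]
ft_force: [-2.6, -2.4, 12.4]
width: 0.0002
grip_force: 6.4
```

Request:
arm_command --xyz '[[-0.005,0.0005,0],[-0.01,0.001,0],[-0.016,0.0017,0],[-0.022,0.0023,0],[-0.028,0.0029,0],[-0.034,0.0035,0],[-0.04,0.0042,0],[-0.043,0.0045,0],[-0.043,0.0045,0]]' --rot '[[0,0,0],[0,0,0],[0,0,0],[0,0,0],[0,0,0],[0,0,0],[0,0,0],[0,0,0],[0,0,0]]'

```text
time: 6.75
ee_pos: [0.5177, 0.1889, 0.0365]
eef_rot: [0.999, -0.051, 0.002, -0.0]
ft_force: [-1.8, -0.0, 10.6]
width: 0.0001
grip_force: 5.2
```

Request:
arm_command --xyz '[[0,0,0.02],[-0.03,0.003,0.06],[-0.06,0.006,0.1],[-0.09,0.006,0.12],[-0.09,0.006,0.12],[-0.09,0.006,0.12]]' --rot '[[0,0,0],[0,0,0],[0,0,0],[0,0,0],[0,0,0],[0,0,0]]' --grip 1

```text
time: 7.25
ee_pos: [0.4263, 0.1951, 0.1574]
eef_rot: [0.999, -0.051, 0.003, 0.0]
ft_force: [0.6, -0.4, -0.3]
width: 0.0324
grip_force: 0.0
```

```bash
python3 - <<'E'
from h import *
import pickle
s=r.read_state()
M,im=snap('wrist','w3.png'); pickle.dump((M,s['ee_pos']),open('w3.pkl','wb'))
for n in ['plate_box','top_plate_center','next_plate_center']:
    for d in r.spot_point(n,'wrist')[:2]: print(n,round(d['conf'],2),np.round(w(M,d['at']),4), np.round(proj(M,w(M,d['at']))))
print(s['ee_pos'],s['time'])
c=im[0:240,200:440,::-1]; cv2.imwrite('pics/w3c.png',cv2.resize(c,None,fx=2.5,fy=2.5,interpolation=2))
E
```

```text
top_plate_center 0.81 [0.4425 0.0557 0.0007] [454. 155.]
top_plate_center 0.8 [0.4969 0.1923 0.0363] [317. 116.]
next_plate_center 0.69 [0.5418 0.1836 0.0315] [321.  61.]
[0.42626093 0.19512862 0.15738537] 7.25
```

View pics/w3c.png

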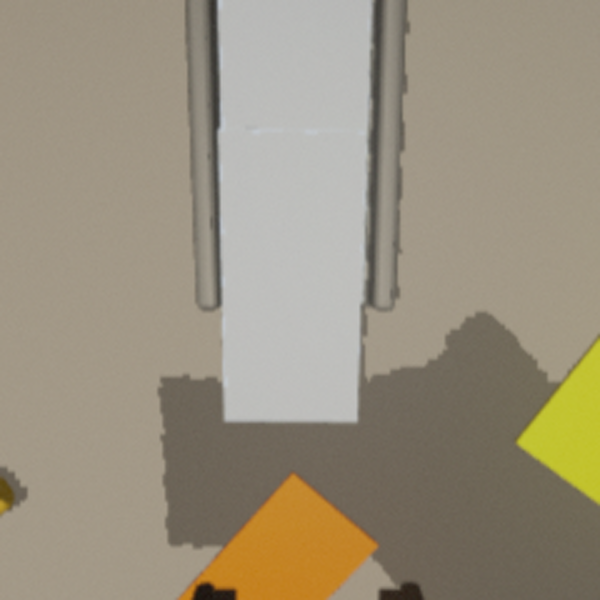

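```bash
python3 - <<'E'
from h import *
import pickle
M,_=pickle.load(open('w3.pkl','rb'))
g=lambda u,v,z:ray(M,200+u/2.5,v/2.5,z)
a,b,c,d=[g(*p,.036) for p in [(224,422),(359,422),(220,130),(367,130)]]
print(a,b,c,d,(a+b)/2,(c+d)/2,(a+b+c+d)/4)
f=(a+b)/2; e=(c+d)/2; print(np.linalg.norm(f-e),np.degrees(np.arctan2((e-f)[1],(e-f)[0])),np.degrees(np.arctan2((b-a)[0],-(b-a)[1]))*-1,np.linalg.norm(a-b),np.linalg.norm(c-d))
print('walls',g(209,310,.042),g(381,310,.042))
E
```

```text
[0.45244509 0.22240486 0.036     ] [0.4473454  0.17233431 0.036     ] [0.55120548 0.21056743 0.036     ] [0.54622001 0.16156918 0.036     ] [0.44989524 0.19736958 0.036     ] [0.54871274 0.18606831 0.036     ] [0.49930399 0.19171895 0.036     ]
0.09946163715506973 -6.524292889104673 5.815520411779704 0.05032958269185439 0.04925122407256358
walls [0.49363914 0.22157942 0.042     ] [0.48754525 0.16172282 0.042     ]
```

Request:
arm_command --xyz '[[0.02,0,0],[0.0435,0,0],[0.0435,0,-0.03],[0.0435,0,-0.05],[0.0435,0,-0.08],[0.0435,0,-0.11],[0.0435,0,-0.13],[0.0435,0,-0.141],[0.0435,0,-0.141],[0.0435,0,-0.141]]' --rot '[[0,0,-0.003],[0,0,-0.003],[0,0,-0.003],[0,0,-0.003],[0,0,-0.003],[0,0,-0.003],[0,0,-0.003],[0,0,-0.003],[0,0,-0.003],[0,0,-0.003]]' --grip 1

```text
time: 8.28
ee_pos: [0.4701, 0.1945, 0.0132]
eef_rot: [0.999, -0.053, -0.001, -0.0]
ft_force: [-0.7, -0.7, 1.4]
width: 0.0871
grip_force: 0.0
```

Request:
arm_command --xyz '[[0,0,0],[0,0,0],[0,0,0],[0,0,0],[0,0,0],[0,0,0],[0,0,0],[0,0,0]]' --rot '[[0,0,0],[0,0,0],[0,0,0],[0,0,0],[0,0,0],[0,0,0],[0,0,0],[0,0,0]]' --grip 0.3 --squeeze 20

```text
time: 8.95
ee_pos: [0.4702, 0.1943, 0.0137]
eef_rot: [0.999, -0.053, 0.0, 0.0]
ft_force: [-0.5, -0.1, 1.0]
width: 0.0496
grip_force: 20.0
```

Request:
arm_command --xyz '[[0,0,0.01],[0,0,0.03],[0,0,0.06],[0,-0.02,0.09],[-0.004,-0.05,0.09],[-0.008,-0.08,0.09],[-0.012,-0.11,0.09],[-0.012,-0.14,0.09],[-0.012,-0.17,0.09],[-0.012,-0.2,0.09],[-0.012,-0.23,0.09],[-0.012,-0.26,0.09],[-0.012,-0.29,0.09],[-0.012,-0.32,0.08],[-0.012,-0.335,0.06],[-0.012,-0.343,0.05],[-0.012,-0.343,0.045],[-0.012,-0.343,0.045],[-0.012,-0.343,0.045]]' --rot '[[0,0,0],[0,0,0],[0,0,0],[0,0,0],[0,0,0],[0,0,0],[0,0,0],[0,0,0],[0,0,0],[0,0,0],[0,0,0],[0,0,0],[0,0,0],[0,0,0],[0,0,0],[0,0,0],[0,0,0],[0,0,0],[0,0,0]]'

```text
time: 10.53
ee_pos: [0.4585, -0.147, 0.0591]
eef_rot: [0.999, -0.052, 0.0, -0.0]
ft_force: [-0.2, 0.2, 0.0]
width: 0.0498
grip_force: 20.0
```

```bash
python3 - <<'E'
from h import *
import pickle
s=r.read_state()
M,im=snap('wrist','w4.png'); pickle.dump((M,s['ee_pos']),open('w4.pkl','wb'))
print(s['ee_pos'],s['time'],s['width'])
c=im[0:200,200:440,::-1]; c=cv2.resize(c,None,fx=2.5,fy=2.5,interpolation=2)
M2,i2=snap('side','s4.png'); pickle.dump(M2,open('s4.pkl','wb'))
d=cv2.resize(i2[180:300,230:390,::-1],None,fx=3.75,fy=3.75,interpolation=2)
cv2.imwrite('pics/w4c.png',c); cv2.imwrite('pics/s4c.png',d)
E
```

```text
[ 0.45851792 -0.14702207  0.05906385] 10.5333 0.04977353339372414
```

View pics/w4c.png

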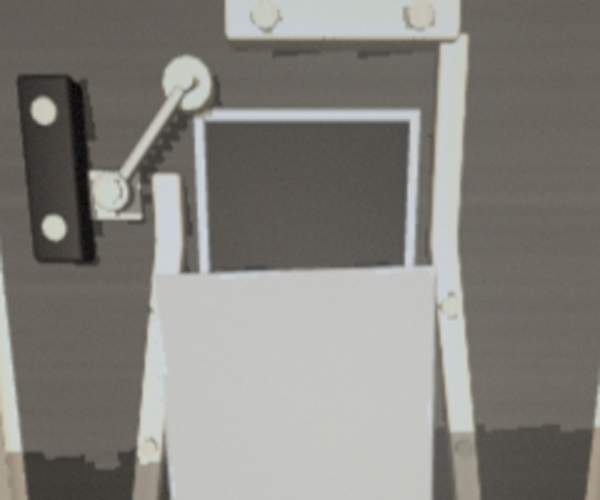

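View pics/s4c.png

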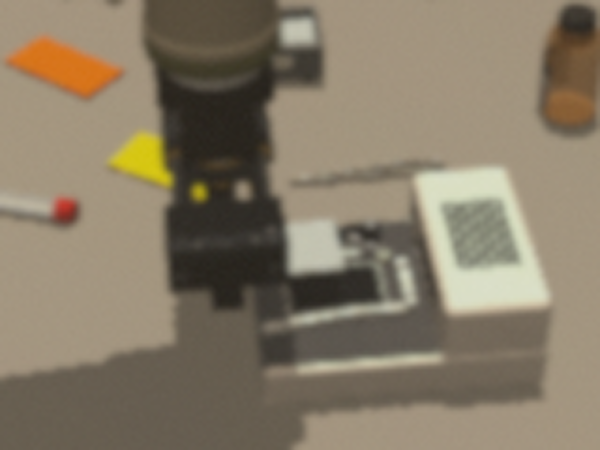

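```bash
python3 - <<'E'
from h import *
import pickle
M,_=pickle.load(open('w4.pkl','rb'))
g=lambda u,v,z:ray(M,200+u/2.5,v/2.5,z)
def ang(a,b): d=(b-a); return round(np.degrees(np.arctan2(d[1],d[0])),2)
for z in (.079,.0814): 
    a,b,c,d=[g(*p,z) for p in [(158,274),(434,266),(172,500),(432,500)]]
    print('plate',a,b,'w',np.linalg.norm(a-b),np.linalg.norm(c-d),'front mid',(a+b)/2,'yaw',ang(b,a)-90,ang(c,a),ang(d,b))
R1,R2,L1,L2=[g(*p,.047) for p in [(441,60),(432,235),(181,180),(183,260)]]
print('rails',R1,R2,L1,L2,ang(R2,R1),ang(L2,L1))
e1,e2=g(228,40,.047),g(457,40,.047); print('stop',e1,e2,ang(e2,e1)-90)
n=np.array([np.cos(np.radians(-6)),np.sin(np.radians(-6))]); t=np.array([-n[1],n[0]])
for nm,p in dict(R1=R1,R2=R2,L1=L1,L2=L2,e1=e1,roller=g(187,83,.05),Rf=g(450,500,.047),Lf=g(162,500,.047)).items():
    q=p[:2]-[.478,-.1507]; print(nm,np.round([q@n,q@t],4))
E
```

```text
plate [ 0.53993748 -0.1301428   0.079     ] [ 0.53623161 -0.1786497   0.079     ] w 0.048648258582585625 0.05008135150700745 front mid [ 0.53808455 -0.15439625  0.079     ] yaw -4.3700000000000045 -5.56 -3.65
plate [ 0.53995123 -0.13059184  0.0814    ] [ 0.53630804 -0.17827836  0.0814    ] w 0.0478254835079727 0.04923433891244676 front mid [ 0.53812964 -0.1544351   0.0814    ] yaw -4.3700000000000045 -5.56 -3.65
rails [ 0.57461187 -0.18716573  0.047     ] [ 0.54158951 -0.18352475  0.047     ] [ 0.55792904 -0.13197743  0.047     ] [ 0.54205893 -0.12997185  0.047     ] -6.29 -7.2
stop [ 0.58256561 -0.14521541  0.047     ] [ 0.57782419 -0.19051504  0.047     ] -5.980000000000004
R1 [ 0.0999 -0.0262]
R2 [ 0.0667 -0.026 ]
L1 [0.0775 0.027 ]
L2 [0.0615 0.0273]
e1 [0.1034 0.0164]
roller [0.0952 0.0245]
Rf [ 0.0074 -0.0332]
Lf [0.0073 0.0348]
```

Request:
arm_command --xyz '[[0,-0.0008,0],[0,-0.0008,-0.01],[0,-0.0008,-0.02],[0,-0.0008,-0.028],[0,-0.0008,-0.032],[0,-0.0008,-0.034],[0,-0.0008,-0.036],[0,-0.0008,-0.036],[0,-0.0008,-0.036]]' --rot '[[0,0,-0.018],[0,0,-0.018],[0,0,-0.018],[0,0,-0.018],[0,0,-0.018],[0,0,-0.018],[0,0,-0.018],[0,0,-0.018],[0,0,-0.018]]'

```text
time: 11.38
ee_pos: [0.4583, -0.1496, 0.0227]
eef_rot: [0.998, -0.062, 0.0, 0.0]
ft_force: [0.0, 0.1, 0.0]
width: 0.0497
grip_force: 20.0
```

```bash
python3 - <<'E'
from h import *
import pickle
s=r.read_state()
M,im=snap('wrist','w5.png'); pickle.dump((M,s['ee_pos']),open('w5.pkl','wb'))
print(s['ee_pos'],s['time'],s['width'],s['ft_force'],s['torque'])
c=im[0:200,200:440,::-1]; c=cv2.resize(c,None,fx=2.5,fy=2.5,interpolation=2)
cv2.imwrite('pics/w5c.png',c)
E
```

```text
[ 0.45828563 -0.14957103  0.02270165] 11.3833 0.049664862492009826 [0.04199009 0.05763826 0.04696282] [0.04369751 0.03682824 0.02312756]
```

View pics/w5c.png

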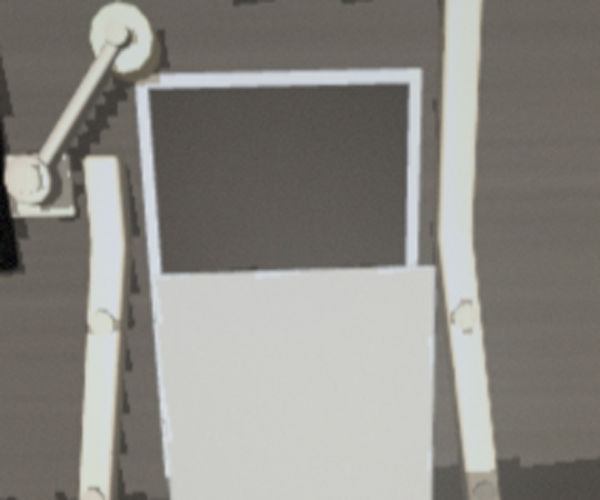

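```bash
python3 - <<'E'
from h import *
import pickle
M,_=pickle.load(open('w5.pkl','rb'))
g=lambda u,v,z:ray(M,200+u/2.5,v/2.5,z)
n=np.array([np.cos(np.radians(-6)),np.sin(np.radians(-6))]); t=np.array([-n[1],n[0]])
for nm,p in dict(pFL=(158,275,.045),pFR=(435,266,.045),pL=(170,500,.045),pR=(432,500,.045),Rs=(443,40,.047),Rb=(438,235,.047),Rf=(468,470,.047),Lb=(123,240,.047),Ls=(119,165,.047),Lf=(108,490,.047),roller=(122,38,.05),frameFR=(415,75,.04),frameFL=(140,85,.04)).items():
    q=g(*p)[:2]-[.478,-.1507]; print(nm,np.round([q@n,q@t],4))
E
```

```text
pFL [0.0599 0.0224]
pFR [ 0.0604 -0.0257]
pL [0.0189 0.0233]
pR [ 0.0179 -0.0264]
Rs [ 0.0946 -0.0256]
Rb [ 0.0655 -0.0257]
Rf [ 0.0242 -0.0325]
Lb [0.0657 0.0275]
Ls [0.0774 0.0271]
Lf [0.0217 0.0343]
roller [0.0951 0.0243]
frameFR [ 0.0911 -0.0222]
frameFL [0.0905 0.024 ]
```

Request:
arm_command --xyz '[[0.0003,0.0024,0],[0.0003,0.0024,-0.001],[0.0003,0.0024,-0.002],[0.0003,0.0024,-0.002]]' --rot '[[0,0,0],[0,0,0],[0,0,0],[0,0,0]]'

```text
time: 11.77
ee_pos: [0.4588, -0.147, 0.0208]
eef_rot: [0.998, -0.062, 0.0, 0.0]
ft_force: [-0.2, 2.0, 5.0]
width: 0.0495
grip_force: 20.0
```

```bash
python3 - <<'E'
from h import *
s=r.read_state();print(s['ee_pos'],s['ft_force'],s['torque'])
M,im=snap('wrist','w6.png'); 
import pickle; pickle.dump(M,open('w6.pkl','wb'))
# edges along a row: plate & rails columns
g=cv2.cvtColor(im,cv2.COLOR_RGB2GRAY).astype(int)
for v in (100,115,150,190): 
    d=np.diff(cv2.GaussianBlur(g.astype(np.float32),(3,3),0)[v]); print(v,[(i,int(d[i])) for i in range(215,410) if abs(d[i])>14 and abs(d[i])>=max(abs(d[i-2:i+3]))])
E
```

```text
[ 0.45881283 -0.14695315  0.02084765] [-0.15189069  1.98851951  5.002837  ] [0.36734816 0.01878627 0.05934539]
100 [(241, 43), (254, -39), (263, 39), (268, -48), (368, 50), (373, -37), (382, 39), (396, -37)]
115 [(240, 48), (253, -39), (259, 52), (375, -34), (384, 34), (397, -39)]
150 [(238, 47), (251, -42), (262, 37), (374, -33), (388, 38), (400, -33)]
190 [(236, 47), (248, -38), (266, 34), (373, -40), (392, 33), (404, -31)]
```

Request:
arm_command --xyz '[[0,0,0],[0,0,0],[0,0,0],[0,0,0],[0,0,0.01],[0,0,0.04],[0,0,0.07],[0,0,0.09],[-0.02,0,0.1],[-0.02,0,0.1]]' --rot '[[0,0,0],[0,0,0],[0,0,0],[0,0,0],[0,0,0],[0,0,0],[0,0,0],[0,0,0],[0,0,0],[0,0,0]]' --grip 0.9

```text
time: 12.65
ee_pos: [0.4378, -0.1476, 0.1234]
eef_rot: [0.998, -0.062, 0.001, 0.001]
ft_force: [0.4, -0.9, 0.8]
width: 0.0786
grip_force: 0.0
```

```bash
python3 - <<'E'
from h import *
import pickle
s=r.read_state();print(s['time'],s['ee_pos'],s['width'])
M,im=snap('wrist','w7.png'); pickle.dump((M,s['ee_pos']),open('w7.pkl','wb'))
for d in r.spot_point('top_plate_center','wrist')[:3]: print(d['conf'],w(M,d['at']))
c=im[0:240,200:440,::-1]; cv2.imwrite('pics/w7c.png',cv2.resize(c,None,fx=2.5,fy=2.5,interpolation=2))
E
```

```text
12.65 [ 0.43779625 -0.14764645  0.12336169] 0.07856792464552151
0.94 [ 0.4430699   0.05604095 -0.00097866]
0.64 [ 0.4882886  -0.15171786  0.04283134]
```

View pics/w7c.png

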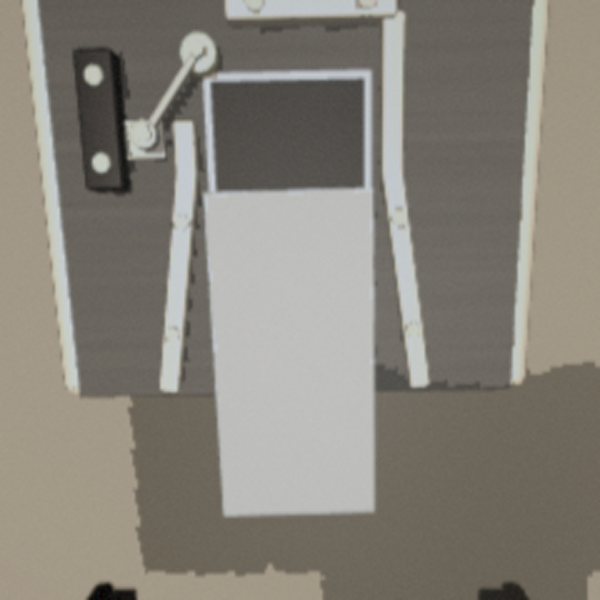

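Request:
arm_command --xyz '[[-0.02,0.003,0],[-0.02,0.003,0],[-0.02,0.003,0],[-0.02,0.003,0],[-0.02,0.003,0],[-0.02,0.003,0],[-0.02,0.003,-0.03],[-0.02,0.003,-0.06],[-0.02,0.003,-0.085],[-0.02,0.003,-0.098],[-0.02,0.003,-0.098]]' --rot '[[0,0,0.019],[0,0,0.019],[0,0,0.019],[0,0,0.019],[0,0,0.019],[0,0,0.019],[0,0,0.019],[0,0,0.019],[0,0,0.019],[0,0,0.019],[0,0,0.019]]' --grip 0

```text
time: 13.67
ee_pos: [0.4167, -0.1433, 0.0198]
eef_rot: [0.999, -0.052, -0.002, -0.001]
ft_force: [-0.3, 0.2, -1.1]
width: 0.0133
grip_force: 0.0
```

```bash
python3 - <<'E'
from h import *
import pickle
M,_=pickle.load(open('w7.pkl','rb'))
n=np.array([np.cos(np.radians(-6)),np.sin(np.radians(-6))]); t=np.array([-n[1],n[0]])
for nm,p in dict(FL=(207,194,.044),FR=(372,188,.044),EL=(224,516,.044),ER=(375,512,.044),Rs=(384,60,.047),Ls=(193,140,.047),stop=(310,18,.047),sL=(75,395,.04),sR=(520,383,.04)).items():
    q=ray(M,200+p[0]/2.5,p[1]/2.5,p[2])[:2]-[.478,-.1507]; print(nm,np.round([q@n,q@t],4))
s=r.read_state(); q=s['ee_pos'][:2]-[.478,-.1507]; print('tcp',q@n,q@t,s['ee_pos'],s['width'],s['ft_force'])
E
```

```text
FL [0.0596 0.0248]
FR [ 0.0603 -0.0233]
EL [-0.0395  0.0249]
ER [-0.0391 -0.0248]
Rs [ 0.0928 -0.0262]
Ls [0.0737 0.0276]
stop [ 0.1033 -0.006 ]
sL [0.0009 0.0709]
sR [ 0.0018 -0.071 ]
tcp -0.06177260645800117 0.0009765300939933779 [ 0.41666787 -0.14327182  0.01982313] 0.013293273696846982 [-0.34538664  0.18214549 -1.09596164]
```

Request:
arm_command --xyz '[[0.004,-0.0004,0.002],[0.008,-0.0008,0.003],[0.012,-0.0013,0.003],[0.017,-0.0018,0.003],[0.022,-0.0023,0.003],[0.027,-0.0028,0.003],[0.032,-0.0033,0.003],[0.037,-0.0039,0.003],[0.04,-0.0042,0.003],[0.043,-0.0045,0.003],[0.045,-0.0047,0.003],[0.045,-0.0047,0.003]]' --rot '[[0,0,0],[0,0,0],[0,0,0],[0,0,0],[0,0,0],[0,0,0],[0,0,0],[0,0,0],[0,0,0],[0,0,0],[0,0,0],[0,0,0]]' --grip 0

```text
time: 14.67
ee_pos: [0.4637, -0.1488, 0.0255]
eef_rot: [0.999, -0.053, 0.0, -0.0]
ft_force: [-0.0, -0.6, 0.0]
width: 0.0005
grip_force: 0.0
```

```bash
cat > chk.py <<'E'
from h import *
import sys
n=np.array([np.cos(np.radians(-6)),np.sin(np.radians(-6))]); t=np.array([-n[1],n[0]])
s=r.read_state(); q=s['ee_pos'][:2]-[.478,-.1507]; print('tcp',(q@n).round(4),(q@t).round(4),s['ee_pos'],s['ft_force'],s['time'])
M,im=snap('wrist',sys.argv[1])
for k in ('switch_roller','top_plate_center'):
    for d in r.spot_point(k,'wrist')[:3]:
        p=w(M,d['at']); q=p[:2]-[.478,-.1507]; print(k,round(d['conf'],2),np.round([q@n,q@t,p[2]],4))
# rectified view of the stage plane z=.044: x_s -30..125 mm, y_s 60..-60, 4px/mm
H=[];D=[]
for x in (-.03,.12):
    for y in (.05,-.05):
        o=np.r_[np.array([.478,-.1507])+x*n+y*t,.044]; H.append(proj(M,o)); D.append([(.05-y)*4000,(.12-x)*4000])
rec=cv2.warpPerspective(im,cv2.getPerspectiveTransform(np.float32(H),np.float32(D)),(400,600))
g=cv2.GaussianBlur(cv2.cvtColor(rec,cv2.COLOR_RGB2GRAY).astype(np.float32),(5,5),0)
for y in (-.015,-.005,.01):
    L=g[:,int((.05-y)*4000)]; d=np.diff(L); print('y',y,[(round(120-i/4,1),int(d[i])) for i in range(3,595) if abs(d[i])>7 and abs(d[i])>=abs(d[i-3:i+4]).max()])
for x in (.09,.08,.05):
    L=g[int((.12-x)*4000)]; d=np.diff(L); print('x',x,[(round(50-i/4,1),int(d[i])) for i in range(3,395) if abs(d[i])>7 and abs(d[i])>=abs(d[i-3:i+4]).max()])
E
python3 chk.py w8.png
```

```text
tcp -0.0144 0.0004 [ 0.46374626 -0.14876008  0.0254881 ] [-0.03267219 -0.60922539  0.01264442] 14.6667
switch_roller 0.58 [0.095  0.0275 0.0434]
top_plate_center 0.87 [0.0483 0.0011 0.0413]
top_plate_center 0.21 [ 0.1067  0.1718 -0.0007]
y -0.015 [(107.8, 67), (104.8, -23), (96.8, 18), (-2.8, -14), (-5.0, -10)]
y -0.005 [(107.8, 67), (104.8, -22), (96.8, 17), (-2.8, -22)]
y 0.01 [(107.8, 65), (104.8, -24), (96.8, 20), (-2.8, -14), (-5.2, -12)]
x 0.09 [(47.0, 10), (45.0, 9), (36.5, 22), (34.2, -25), (31.5, -8), (30.0, 9), (24.5, 25), (-25.0, -16), (-26.0, 18), (-31.8, -22)]
x 0.08 [(47.0, 16), (41.2, 18), (39.2, -25), (36.5, -7), (34.5, 8), (24.5, 25), (-25.0, -16), (-26.0, 19), (-31.8, -21)]
x 0.05 [(36.5, 22), (30.5, -21), (24.5, 24), (-25.0, -18), (-28.2, 16), (-34.0, -22)]
```

Request:
arm_command --xyz '[[0.001,-0.0001,0],[0.002,-0.0002,0],[0.0028,-0.0003,0],[0.0028,-0.0003,0]]' --rot '[[0,0,0],[0,0,0],[0,0,0],[0,0,0]]'

```text
time: 15.15
ee_pos: [0.4663, -0.1491, 0.0256]
eef_rot: [0.999, -0.053, 0.0, 0.0]
ft_force: [0.5, -0.0, -0.1]
width: 0.0007
grip_force: 0.2
```

```bash
python3 chk.py w9.png
```

```text
tcp -0.0118 0.0003 [ 0.4663445  -0.14914617  0.02557696] [ 0.52335343 -0.01494894 -0.05913042] 15.15
switch_roller 0.82 [0.0962 0.0303 0.0459]
top_plate_center 0.62 [0.0507 0.0001 0.0423]
y -0.015 [(110.5, 64), (104.8, -22), (99.2, 20), (-0.2, -13), (-2.5, -11)]
y -0.005 [(110.5, 64), (104.8, -22), (99.2, 17), (-0.2, -21)]
y 0.01 [(110.5, 64), (106.8, -9), (104.5, -23), (99.5, 18), (-0.2, -13), (-2.5, -12)]
x 0.09 [(47.0, 11), (45.2, 9), (36.8, 22), (34.5, -25), (31.8, -8), (29.8, 8), (24.5, 22), (-25.0, -20), (-26.0, 20), (-31.8, -20)]
x 0.08 [(47.0, 18), (41.5, 20), (39.5, -25), (34.8, 8), (24.5, 24), (-25.0, -18), (-26.0, 19), (-31.8, -23)]
x 0.05 [(36.5, 13), (30.5, -19), (24.5, 25), (-25.0, -18), (-28.2, 21), (-34.0, -19)]
```

Request:
arm_command --xyz '[[0.0005,0,0],[0.001,-0.0001,0],[0.001,-0.0001,0],[0.001,-0.0001,0]]' --rot '[[0,0,0],[0,0,0],[0,0,0],[0,0,0]]'

```text
time: 15.63
ee_pos: [0.467, -0.1492, 0.0255]
eef_rot: [0.999, -0.053, -0.0, 0.0]
ft_force: [-2.2, 0.6, 0.1]
width: 0.0002
grip_force: 0.9
```

Request:
arm_command --xyz '[[0.0005,0,0],[0.0007,-0.0001,0],[0.0007,-0.0001,0]]' --rot '[[0,0,0],[0,0,0],[0,0,0]]'

```text
time: 15.88
ee_pos: [0.4671, -0.1492, 0.0253]
eef_rot: [0.999, -0.053, -0.001, -0.0]
ft_force: [-5.5, 0.7, 3.2]
width: 0.0005
grip_force: 2.7
```

```bash
python3 chk.py w10.png
```

```text
tcp -0.011 0.0003 [ 0.46705953 -0.1492411   0.02530628] [-5.52197963  0.65813085  3.15158666] 15.8833
switch_roller 0.56 [0.0965 0.0316 0.0451]
top_plate_center 0.79 [0.0513 0.0008 0.0412]
y -0.015 [(111.0, 67), (104.5, -21), (100.0, 16), (0.8, -12), (-1.5, -10)]
y -0.005 [(111.0, 67), (104.8, -21), (100.0, 18), (0.8, -20)]
y 0.01 [(111.0, 67), (106.8, -9), (104.5, -22), (100.2, 18), (0.8, -13), (-1.5, -12)]
x 0.09 [(47.0, 10), (45.2, 10), (36.8, 22), (34.5, -25), (31.5, -8), (30.0, 8), (24.5, 25), (-25.0, -19), (-26.0, 19), (-31.8, -21)]
x 0.08 [(47.0, 18), (41.5, 17), (39.5, -25), (34.5, 9), (24.5, 24), (-25.0, -18), (-26.0, 19), (-31.8, -22)]
x 0.05 [(36.5, 16), (35.2, 9), (30.5, -19), (24.5, 23), (-25.0, -18), (-28.2, 20), (-34.0, -19)]
```

Request:
arm_command --xyz '[[-0.003,0.0003,0],[-0.02,0.002,0],[-0.04,0.004,0.01],[-0.04,0.004,0.05],[-0.04,0.004,0.09],[-0.04,0.004,0.12],[-0.04,0.004,0.12],[-0.04,0.004,0.12]]' --rot '[[0,0,0],[0,0,0],[0,0,0],[0,0,0],[0,0,0],[0,0,0],[0,0,0],[0,0,0]]'

```text
time: 16.7
ee_pos: [0.4294, -0.1459, 0.1475]
eef_rot: [0.999, -0.053, 0.002, 0.001]
ft_force: [0.9, 0.1, 0.4]
width: 0.0007
grip_force: 0.0
```

```bash
python3 chk.py w11.png; python3 - <<'E'
from h import *
for c in ('wrist','scene','side'):
    M,im=snap(c)
    for k in ('next_plate_center','forceps','switch_roller','top_plate_center'):
        for d in r.spot_point(k,c)[:3]: print(c,k,round(d['conf'],2),np.round(w(M,d['at']),4))
E
```

```text
tcp -0.0489 -0.0003 [ 0.42935866 -0.14588271  0.14751613] [0.90122804 0.07294349 0.40303391] 16.7
switch_roller 0.84 [0.0947 0.031  0.0442]
top_plate_center 0.94 [-0.0503  0.199   0.0011]
top_plate_center 0.81 [-0.1455  0.3583  0.0012]
top_plate_center 0.56 [0.0507 0.0024 0.0416]
y -0.015 [(107.2, 55), (104.8, -19), (100.0, 11)]
y -0.005 [(107.2, 55), (104.8, -18), (100.0, 12), (-6.8, -7)]
y 0.01 [(107.2, 50), (104.8, -18), (100.2, 11), (-10.0, -7)]
x 0.09 [(46.2, 8), (36.2, 15), (34.0, -17), (24.8, 16), (-25.0, -10), (-26.0, 10), (-31.2, -17)]
x 0.08 [(47.5, 15), (39.0, -15), (24.8, 12), (-26.2, 9), (-31.5, -15)]
x 0.05 [(36.2, 11), (30.2, -13), (24.8, 11), (-25.2, -11), (-27.8, 15), (-33.5, -14)]
wrist forceps 0.94 [6.008e-01 6.200e-03 4.000e-04]
wrist switch_roller 0.81 [ 0.5746 -0.1332  0.0477]
wrist top_plate_center 0.86 [ 0.5282 -0.157   0.0386]
wrist top_plate_center 0.74 [0.4436 0.0564 0.0016]
scene next_plate_center 0.74 [0.5448 0.1889 0.0269]
scene forceps 0.45 [ 0.6041  0.0117 -0.0015]
scene top_plate_center 0.96 [0.4804 0.5779 0.0007]
scene top_plate_center 0.76 [0.3704 0.2248 0.0059]
scene top_plate_center 0.59 [0.4481 0.0563 0.0024]
side next_plate_center 0.7 [0.5428 0.1845 0.0282]
side next_plate_center 0.4 [ 0.5288 -0.1533  0.0393]
side forceps 0.57 [ 0.6046  0.0116 -0.0008]
side switch_roller 0.54 [ 0.5862 -0.1285  0.0417]
side top_plate_center 0.69 [ 0.5303 -0.1537  0.0403]
side top_plate_center 0.67 [ 0.369   0.2206 -0.0009]
side top_plate_center 0.54 [ 4.471e-01  5.340e-02 -4.000e-04]
```

```bash
python3 -c "
from bench import r
print(r.close_job())"
```

```text
the job is handed in; nothing more can be done
None
```

The top plate is in the scanner, same side up and flush with its front, and the roller is pushed about 6 mm aside, which should keep the switch tripped (judged from the images, not read directly); the other plates are still in the box, nothing else was disturbed as far as I checked, and the job was handed in at about 18 s.

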